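Press a stiff drawer home in a ratchet bench clamp

ROBOT

A 6-joint arm with a two-finger parallel gripper is mounted at the origin on a cart in front of the work surface, level with it; the furniture and walls round the work are solid. World frame = base frame: x ahead of the robot, y to its left, z up, the work surface at z = 0. Lengths are in m, angles in rad, forces in N, time in s.
With the tool pointing down it reaches from about 0.25 to 0.775 m from the base axis. Payload 4 kg.
Tool frame: the origin (TCP) lies at the centre of the arm's flange, where the gripper is bolted on; the fingertips stand 199 mm ahead of it and the grasp point (between the pads) lies 180 mm ahead of it; z points along the fingers, y is the line along which they close (so a half turn about z gives the same grasp; the last joint's range is limited). The gripper opens to 94 mm and grips with 3 to 60 N. Pads are 16 mm wide; open, the fingers measure 119 mm over their backs; the gripper's body (75 mm by 177 mm) begins 78 mm behind the grasp point.
Start: joints at [-1.442, 0.087, 1.371, -0, 1.684, -0.103], TCP at [0.126, -0.535, 0.405] pointing down, gripper open.
Joint ranges: [-3.1, 3.1], [-0.76, 2.03], [0.27, 2.55], [-1.08, 4.22], [0.17, 2.65], [-2.57, 2.57]. Speed limits (rad/s): [2.79, 2.79, 3.14, 3.14, 3.14, 3.14].

INTERFACE

Orientations are given as [roll, pitch, yaw] about the fixed x, y, z axes, in that order (R = Rz(yaw) Ry(pitch) Rx(roll)).
In Python, from bench import robot, eyes, models gives the robot as it stands.
- The arm moves only by the tool step_arm, never from a script. Its argument "commands" is a list that holds one entry, the list of rows, each a list of 7 numbers: the shift along the tool's x, y, z in mm, then the turn, a rotation vector about the tool's x, y, z in rad, then the finger opening in mm, from 0 to 94. In form: [[[tx, ty, tz, wx, wy, wz, gripper], ...]]. A call has 1 to 20 rows; each row shifts and turns the commanded pose from where the row before left it, along the tool's axes as they then stand; what a row does not reach is not made up. A row lasts 1/8 s, in which the tool goes at most 62.5 mm and 10.7 degrees, less where a joint would pass 70% of its speed; a pose out of reach is approached as far as the arm can. A call is refused whole if a number of a shift passes 62.5 or a number of a turn 0.188, either way. A call with a gripper value outside its range is refused whole. The fingers move at their own pace and stop on an object; the grip force is fixed at half the most. Time passes only in rows, so rows that do not move let the fingers close. It gives the time, the measured TCP pose, the force, the opening and the grip force at its end, in the units of the state.
- robot.get_obs(): the state, without advancing time (a new reading comes with each control period).
- eyes.snapshot(name): name is "side" or "top"; returns a dict with "color" (420x560x3 uint8, red, green, blue), "camera_matrix" (3x3 intrinsics, pixels), "eye" and "rotation" of the camera in the world. Camera axes: x right, y up, looking along -z (the intrinsics and any distortion apply to the point x, -y, -z); pixel columns grow to the right and rows downward; lengths in m; the calibration is good to about 2 mm. A picture is of the moment at which its call begins. There is no depth.
- robot.close_job(): hands the job in; it is judged then, once.
Trained networks look in a picture, given as the dict that the camera call returned (one of the last four; its "shot" number tells which), for a name from the list of things; names that differ only in an ending like _2 or _b are one class to them, and where a whole thing is asked for, a point or a joint stands for the part that bears it (a point fixed in the world has none). Each returns a list of dicts, best first, with "confidence" (0 to 1); they miss things now and then, are a little off and sometimes report something else, mostly with a low value. They report only what shows in the picture. A call takes as long as a camera call.
- models.masks_of(picture, query): "mask" (420x560 bool, what is visible of it) and "xy" ([column, row] in pixels, amid what is visible of it).
- models.tip_of(picture, query): "xy" ([column, row] in pixels: a listed point, or the origin of a listed thing).
The state is a dict: "time": time; "joint_positions": joint angles; "qvel": joint speeds; "joint_torque": joint torques, N m; "tool_pos": TCP position; "ee_rot": TCP orientation; "wrist_force": force on the tool from outside, world axes, zero at the start; "wrist_torque": the same for the moment, N m; "width": finger opening in m; "finger_force": force on a finger pad.
Only numpy, scipy, OpenCV 4.12 (cv2) and the standard library are available. Lean on these libraries where they do the work, as an engineer would, in place of code of your own. Each camera call takes 0.05 s, during which the arm holds its last target. There are 200 camera calls.

TASK

The drawer of the small wooden box is too stiff to close by hand. Set the box upright between the rails of the bench clamp, its closed back toward the end stop and its drawer toward the jaw, pump the clamp's trigger until the jaw has pushed the drawer fully home, flush with the box, then press the release tab under the hood so that the jaw springs all the way back, and leave the box lying there. Never push the drawer or the jaw with the robot itself, and leave the tape rolls and the mugs where they are.

Things in the scene. Friction and masses are not known exactly. Their poses are not given: they have to be found in the camera images.
- clamp: Ratchet bench clamp fixed on the table; plywood base 150 x 345 x 15 mm. Origin under the base: x points to the side away from the release tab (away from the robot), y from the end stop toward the head, z up. Base: x -75..75, y -185..160, top at z 15. Grey head: x -28..28, y 35..125, z 15..112. Every 'clamp (x, y, z)' below is in mm in this frame.
- bed (a point): Where the underside centre of a seated box lies, clamp (0, -105, 15); axes as the clamp's. Grey end stop: face at y -150, 90 wide, top at z 65. Two aluminium guide rails: inner faces at x -27.5 and 27.5, 8 thick, y -150..-72, tops at z 29. The jaw later pushes the box the last millimetres to the stop; 0 to 15 mm from it is near enough.
- box: Small light wooden box, 50 wide (x), 90 long (y), 44 high (z) mm, about 0.3 kg; a drawer slides out of its +y end, the -y end is closed. Origin: centre of the underside of the 90 mm sleeve. Grip it across the 50 mm width at mid length; with the fingertips 16 mm or more above its underside they clear the rails.
- mouth (a point): Centre of the open (drawer) end face of the box's sleeve, 45 mm along +y and 22 mm above the box's origin.
- tray: The drawer of the box, of darker wood, 41 x 84 x 35 mm; origin at the centre of its front face, y pointing out of the box. The robot must not push it.
- drawer (a joint): How far the drawer sticks out of the box, m: 0 = fully home, front flush with the sleeve; starts between 0.014 and 0.026. Needs about 10 N to slide and stays where it is left.
- jaw: Moving jaw: steel plate 60 wide, 42 high with a black rubber face, on a toothed bar; the robot must not push it. Origin: centre of its pressing face, axes as the clamp's; fully back it is at clamp (0, -15, 35). It advances toward -y, held by the ratchet at 10 mm steps; a 2 N spring pulls it back. The drawer of a seated box is flush at y -60: five pumps from fully back; it then rests at y -53.
- trigger (a joint): Pump trigger, rad: 0 = up, 0.42 = fully down. Each stroke down to at least 0.38 and fully up again moves the jaw one 10 mm step (the first 8); 5 to 25 N at the pad. Once the drawer is home a slip spring lets the trigger still go down without harm. It comes up by itself when let go.
- trigger_pad (a point): Middle of the rubber pad on top of the trigger, 75 mm from its hinge: press here from above with closed fingers. At rest it is at (0, 112, 169) of the clamp; fully down it is 30 mm lower, at (0, 121, 139). Moves with the trigger.
- trigger_hinge (a point): Hinge of the trigger, clamp (0, 46, 132), axis along x. The trigger is a dark paddle, 26 wide, 92 long, 9 thick, on top of the head; at rest it points to +y and 24 degrees upward, fully down it is level. Its raised end is the highest point of the clamp, 180 mm above the table: carry things over it higher than that.
- release (a joint): Release tab, rad: 0 = up (sprung), 0.32 = fully down. From about 0.22 on the jaw is free and springs back, if the trigger is up; keep it down for about half a second.
- release_tab (a point): Middle of the top face of the release tab, a ribbed steel plate 24 x 28 mm at the front (-x side) of the head, clamp (-42, 103, 62), face leaning 29 degrees to the -x side. It goes down: 6.5 mm frees the jaw, 9.5 mm is fully down, 3 to 8 N. The hood covers it: press with closed fingers leaning 35 to 45 degrees, the hand on the -x side.
- hood_edge (a point): Middle of the lower front edge of the hood, clamp (-56, 80, 112): a plate on the head, z 112..120, y 35..125, that overhangs the release tab, so that a vertical finger cannot reach the tab.
- tape_masking: Bystander: roll of masking tape, 100 mm across, 25 high, lying flat; origin under its centre. Stands on the other side of the table from the box.
- mug_tea: Bystander: white mug, 92 mm across, 95 high, at the back left; origin under its centre.

How it is judged:
By the outcome, as a careful person would: the job done as asked, in the order asked, and still so for the second after the job is handed in, with the robot touching nothing.
It also fails if it takes over 72 s, if anything falls off the work surface, if the arm or the gripper's body presses on something with over 40 N, if the wrist force passes 120 N, or if a joint passes its speed limit or range.

## Working session

There is one attempt and no reset: what is moved stays moved. The work goes in short steps, Python scripts to look and compute and a tool call to move; the robot and the scene stay as the last step left them, time stands still between calls to the robot, and variables do not carry over. Pictures are saved under pics/ and viewed, at most 10 in all, crops included, and the job is handed in when it is done.

Besides the shell and the picture viewer there is one more tool, called after "Call:" as a command line: name --argument value ..., lists and objects as JSON in quotes. step_arm: Moves the arm, as the interface text tells. Its arguments: {"type":"object","properties":{"commands":{"type":"array"}},"required":["commands"]}

```bash
mkdir -p pics; ls; cat > h.py <<'E'
import numpy as np, cv2
from bench import robot, eyes, models
def ray(p,uv):
    K=np.array(p["camera_matrix"]);d=np.linalg.solve(K,[uv[0],uv[1],1.]);d=np.array([d[0],-d[1],-d[2]])
    return np.array(p["eye"]),np.array(p["rotation"])@d
def onz(p,uv,z):
    e,d=ray(p,uv);return e+d*(z-e[2])/d[2]
def tri(rs):
    A=np.zeros((3,3));b=np.zeros(3)
    for e,d in rs:
        d=d/np.linalg.norm(d);M=np.eye(3)-np.outer(d,d);A+=M;b+=M@e
    return np.linalg.solve(A,b)
def proj(p,X):
    c=np.array(p["rotation"]).T@(np.array(X)-np.array(p["eye"]));q=np.array(p["camera_matrix"])@[c[0],-c[1],-c[2]];return q[:2]/q[2]
E
python3 - <<'E'
from h import *
np.set_printoptions(precision=4,suppress=True)
P={n:eyes.snapshot(n) for n in("side","top")}
for n,p in P.items():
    cv2.imwrite(f"pics/{n}0.png",p["color"][:,:,::-1]); print(n,p["eye"],p["camera_matrix"],[k for k in p])
    
for q in["bed","box","mouth","tray","clamp","jaw","trigger_pad","trigger_hinge","release_tab","hood_edge"]:
    rs=[]
    for n,p in P.items():
        r=models.tip_of(p,q)
        for k in r[:2]: print(q,n,np.round(k["xy"],1),round(k["confidence"],2))
        if r: rs.append(ray(p,r[0]["xy"]))
    if len(rs)==2: print("   ",tri(rs))
print(robot.get_obs())
E
```

```text
pics
side [ 0.4596 -0.8007  0.84  ] [[383.625    0.     284.7551]
 [  0.     383.625  207.0621]
 [  0.       0.       1.    ]] ['color', 'camera_matrix', 'eye', 'rotation', 'shot']
top [0.3676 0.0366 1.2452] [[434.9449   0.     277.1   ]
 [  0.     434.9449 201.2606]
 [  0.       0.       1.    ]] ['color', 'camera_matrix', 'eye', 'rotation', 'shot']
bed side [306.6 255.6] 0.55
bed top [306.2 188.5] 0.59
bed top [273.9 188.8] 0.26
    [ 0.4136 -0.3821  1.0426]
box side [264.4 171.4] 0.65
box top [150.2 233.2] 0.96
    [ 0.4136 -0.3821  1.0426]
mouth side [247.3 170.9] 0.56
mouth top [154.9 238. ] 0.84
    [ 0.4136 -0.3821  1.0426]
tray side [306.  255.7] 0.6
tray side [239.6 168.9] 0.5
tray top [156.4 247.8] 0.47
    [ 0.4136 -0.3821  1.0426]
clamp side [296.4 234.8] 0.69
clamp side [307.5 256.7] 0.4
clamp top [272.8 197.2] 0.76
    [ 0.4136 -0.3821  1.0426]
jaw side [297.8 229.7] 0.71
jaw side [282.6 169.4] 0.34
jaw top [275.4 188.6] 0.86
    [ 0.4136 -0.3821  1.0426]
trigger_pad side [284.2 170.9] 0.77
trigger_pad top [227.7 191.4] 0.62
    [ 0.4136 -0.3821  1.0426]
trigger_hinge side [291.  195.2] 0.92
trigger_hinge side [265.7 355.2] 0.65
trigger_hinge top [251.5 191.6] 0.65
    [ 0.4136 -0.3821  1.0426]
release_tab side [270.  203.3] 0.6
release_tab top [274.9 191.2] 0.51
    [ 0.4136 -0.3821  1.0426]
hood_edge side [266.3 192.1] 0.66
hood_edge top [243.5 215.6] 0.87
    [ 0.4136 -0.3821  1.0426]
{'time': 1.1, 'joint_positions': array([-1.4421,  0.0872,  1.3707,  0.    ,  1.6836, -0.1031]), 'qvel': array([ 0.001 , -0.0012, -0.0016, -0.0025, -0.0006, -0.0013]), 'joint_torque': array([  0.0001, -34.0056, -30.26  ,   0.0719,   0.0237,   0.    ]), 'tool_pos': array([ 0.1263, -0.5353,  0.4047]), 'ee_rot': array([ 3.1415, -0.    ,  0.2318]), 'wrist_force': array([ 0.5308,  0.1407, -0.5087]), 'wrist_torque': array([ 0.0045,  0.0178, -0.0437]), 'finger_force': 0.0, 'width': 0.09381273692531822}
```

```bash
python3 - <<'E'
from h import *
p=eyes.snapshot("side");print(p["rotation"],ray(p,[306,255]))
p=eyes.snapshot("top");print(p["rotation"],ray(p,[306,188]))
E
```

```text
[ 0.86068749 -0.00498591 -0.0991295 ] (array([ 0.45961695, -0.80073359,  0.84001369]), np.float64(0.1474168337829011))
[ 0.15330778 -0.01681119 -1.59196731] (array([0.36755277, 0.03656645, 1.24520199]), np.float64(1.6016413432229908))
```

View pics/side0.png

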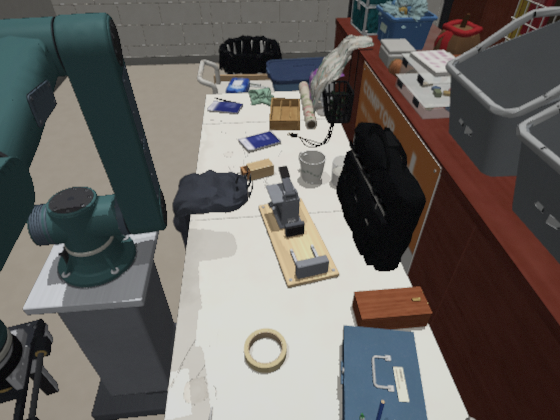

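View pics/top0.png

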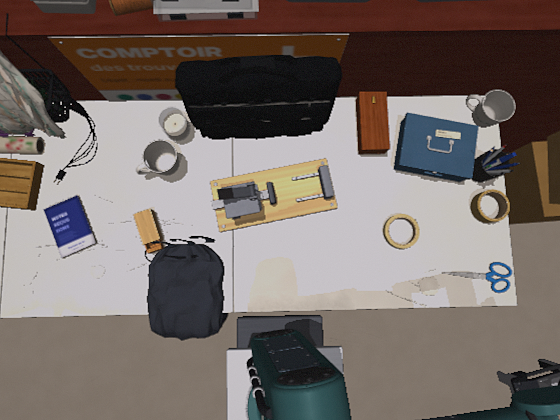

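Side: the clamp is centred at about (297,240) with its head at (285,195), and the box is at (258,170). Top: the box is at (148,228) with its drawer end at (154,247), right by the backpack. The stop is at (327,182) and the clamp head at (240,195). The camera "rotation" is Euler rpy, so I'll fix the helper.

```bash
sed -i '1a from scipy.spatial.transform import Rotation as Ro' h.py; sed -i 's/np.array(p\["rotation"\])/Ro.from_euler("xyz",p["rotation"]).as_matrix()/g' h.py
cat > m.py <<'E'
from h import *
from scipy.optimize import least_squares
CL={"bed":(0,-105,15),"clamp":(0,0,0),"jaw":(0,-15,35),"trigger_pad":(0,112,169),"trigger_hinge":(0,46,132),"release_tab":(-42,103,62),"hood_edge":(-56,80,112)}
BX={"box":(0,0,0),"mouth":(0,45,22)}
def fit(P,D,x0,names):
    ob=[]
    for q in names:
        for n,p in P.items():
            for k in models.tip_of(p,q)[:1]: ob.append((q,n,k["xy"],k["confidence"]))
    def X(v,q):
        c,s=np.cos(v[2]),np.sin(v[2]);a=np.array(D[q])/1000;return np.array([v[0]+c*a[0]-s*a[1],v[1]+s*a[0]+c*a[1],a[2]])
    f=lambda v:np.concatenate([(proj(P[n],X(v,q))-uv)*c for q,n,uv,c in ob])
    r=least_squares(f,x0,loss="soft_l1",f_scale=1.5,x_scale=[.1,.1,.3])
    for (q,n,uv,c) in ob: print(q,n,np.round(uv),round(c,2),np.round(np.array(uv)-proj(P[n],X(r.x,q)),1))
    return r.x
E
python3 - <<'E'
from m import *
np.set_printoptions(precision=4,suppress=True)
P={n:eyes.snapshot(n) for n in("side","top")}
print("clamp",fit(P,CL,[0.4,0.02,-0.1],list(CL)))
print("box",fit(P,BX,[0.3,0.4,-2.8],list(BX)))
p=P["top"]
for uv in [(153,205),(138,209),(161,238)]:print(onz(p,uv,.044))
for q in("box","tray"):
  for n in P:
    for k in models.masks_of(P[n],q)[:2]:
        m=k["mask"].astype(np.uint8);c=max(cv2.findContours(m,0,1)[0],key=cv2.contourArea)
        r=cv2.minAreaRect(c);print(q,n,k["confidence"],k["xy"],r)
        if n=="top": print([onz(P[n],u,.044)[:2] for u in cv2.boxPoints(r)])
a=P["top"]["color"][180:290,90:330,::-1];b=P["side"]["color"][140:290,180:360,::-1]
a=cv2.resize(a,None,fx=3.2,fy=3.2,interpolation=2)[:350];cv2.imwrite("pics/zt.png",a)
cv2.imwrite("pics/zs.png",cv2.resize(b,None,fx=4,fy=4,interpolation=2))
E
```

```text
bed side [308. 258.] 0.78 [1.1 1. ]
bed top [306. 187.] 0.67 [1.3 0.9]
clamp side [297. 234.] 0.64 [ 2.1 -1.1]
clamp top [270. 200.] 0.63 [0.5 5.8]
trigger_pad side [286. 171.] 0.6 [1.  0.4]
trigger_pad top [226. 194.] 0.92 [0.7 1.3]
trigger_hinge side [292. 191.] 0.94 [ 1.1 -2.4]
trigger_hinge top [252. 189.] 0.64 [-0.4 -0.9]
release_tab side [271. 202.] 0.35 [-2.2  0.3]
hood_edge side [272. 193.] 0.85 [ 1.4 -1.9]
hood_edge top [244. 216.] 0.84 [-0.4  1.8]
clamp [0.5793 0.0337 0.1988]
box side [264. 172.] 0.81 [3.5 0.1]
box top [149. 229.] 0.77 [-0.2  1.6]
mouth side [247. 173.] 0.62 [-2.4  2.9]
mouth top [152. 241.] 0.93 [-0.3 -0.5]
box [ 0.4915  0.3786 -4.3734]
[0.5486 0.3574 0.044 ]
[0.5382 0.3985 0.044 ]
[0.4566 0.3335 0.044 ]
box side 0.83 [260.5, 169.6] ((256.9706115722656, 169.88235473632812), (18.19017219543457, 34.92512893676758), 75.96376037597656)
box top 0.72 [149.5, 231.1] ((149.75469970703125, 230.6415252685547), (43.68065643310547, 23.07657241821289), 74.05460357666016)
[array([0.5278, 0.4129]), array([0.5444, 0.3522]), array([0.4276, 0.317 ]), array([0.4116, 0.377 ])]
box top 0.55 [156.2, 245.9] ((154.8461456298828, 246.73081970214844), (11.570852279663086, 19.023265838623047), 78.69007110595703)
[array([0.444 , 0.3785]), array([0.4532, 0.3278]), array([0.4221, 0.3211]), array([0.413 , 0.3716])]
tray side 0.56 [266.0, 365.0] ((265.0, 351.0), (44.0, 42.0), 90.0)
tray top 0.74 [154.9, 243.8] ((154.55172729492188, 247.62069702148438), (10.463730812072754, 19.100460052490234), 85.2363510131836)
[array([0.4432, 0.3779]), array([0.4465, 0.3261]), array([0.418 , 0.3232]), array([0.4148, 0.3749])]
tray top 0.23 [272.5, 194.7] ((272.8885803222656, 194.80880737304688), (52.21242141723633, 123.03536224365234), 78.87081146240234)
[array([0.6137, 0.2067]), array([ 0.6765, -0.1356]), array([ 0.5289, -0.1581]), array([0.4692, 0.1785])]
```

View pics/zt.png

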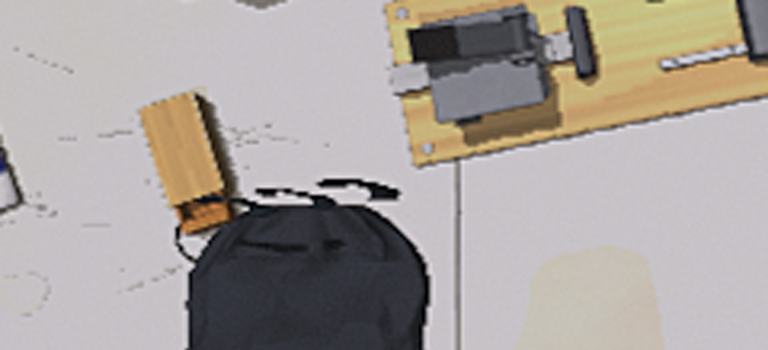

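View pics/zs.png

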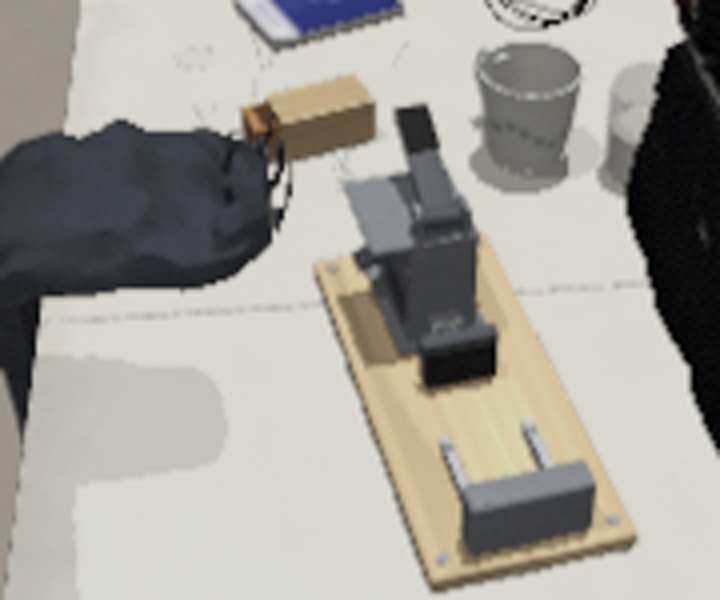

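Both zooms show the box upright, with its drawer toward the backpack. In full-image pixels, its top face corners are (134,214), (151,209), (162,239) and (146,245). The clamp base corners are (220,232) and (211,182) in the top view, and (289,287), (339,276) and (259,205) in the side view. Next I'll refine both poses from these corners.

```bash
cat >> h.py <<'E'
def plan(tp,tr,n,g,via=None):
    """rows (tool frame) from the last commanded/measured pose to pos tp, rpy tr; via: start (pos,rpy)"""
    o=robot.get_obs();p0,r0=via if via else (o["tool_pos"],o["ee_rot"])
    p,R=np.array(p0,float),Ro.from_euler("xyz",r0);T=Ro.from_euler("xyz",tr);p0=p.copy();R0=R;w=(R0.inv()*T).as_rotvec();rows=[]
    for i in range(1,n+1):
        q=p0+(np.array(tp)-p0)*i/n;Q=R0*Ro.from_rotvec(w*i/n)
        t=np.round(R.inv().apply(q-p)*1000);v=np.round((R.inv()*Q).as_rotvec(),3)
        p=p+R.apply(t/1000);R=R*Ro.from_rotvec(v);rows.append([int(x) for x in t]+[float(x)+0. for x in v]+[g])
    print(str([[ [x if x else 0 for x in r] for r in rows]]).replace(" ",""),"end",np.round(p,4),np.round(R.as_euler("xyz"),3))
E
cat > q.py <<'E'
from m import *
P={n:eyes.snapshot(n) for n in("side","top")}
def fitc(D,obs,x0):
    def X(v,a):
        c,s=np.cos(v[2]),np.sin(v[2]);a=np.array(a)/1000;return np.array([v[0]+c*a[0]-s*a[1],v[1]+s*a[0]+c*a[1],a[2]])
    f=lambda v:np.concatenate([proj(P[n],X(v,a))-uv for n,uv,a in obs])
    r=least_squares(f,x0,loss="soft_l1",x_scale=[.1,.1,.3]);print(np.round(r.x,4),np.round(r.fun.reshape(-1,2),1).tolist())
E
python3 - <<'E'
from q import *
fitc(0,[("top",(219.7,231.6),(-75,160,15)),("top",(211.2,181.6),(75,160,15)),("top",(327,158.5),(75,-185,15)),("top",(339.5,209.5),(-75,-185,15)),
("side",(288.7,287),(-75,-185,8)),("side",(338.7,275.7),(75,-185,15)),("side",(259.2,205.5),(-75,160,15))],[.58,.034,.2])
fitc(0,[("top",(133.7,213.7),(25,-45,44)),("top",(150.9,208.7),(-25,-45,44)),("top",(161.9,239.4),(-25,45,44)),("top",(145.6,245),(25,45,44)),
("side",(267.5,159.2),(25,-45,44)),("side",(273.5,165),(-25,-45,44)),("side",(249.5,170.5),(-25,45,44))],[.49,.378,1.91])
plan([.3,-.2,.45],[np.pi,0,1.3],9,94)
plan([.49,.375,.43],[np.pi,0,1.91+np.pi/2],18,94,([.3,-.2,.45],[np.pi,0,1.3]))
E
```

```text
[0.5742 0.0296 0.1736] [[0.6, 0.3], [-0.0, -0.9], [1.2, 0.1], [-0.2, -0.8], [-2.0, 0.1], [0.6, -2.0], [-0.8, -0.9]]
[0.4874 0.3694 1.9172] [[0.6, 1.4], [0.6, 0.0], [0.1, -0.3], [-1.0, 0.6], [0.6, -1.5], [0.1, -0.5], [1.1, 0.1]]
[[[27,-32,-5,0,0,-0.119,94],[31,-28,-5,0,0,-0.118,94],[34,-25,-5,0,0,-0.119,94],[37,-20,-5,0,0,-0.119,94],[39,-16,-5,0,0,-0.118,94],[40,-11,-5,0,0,-0.119,94],[42,-6,-5,0,0,-0.119,94],[42,-1,-5,0,0,-0.119,94],[41,3,-5,0,0,-0.118,94]]] end [ 0.2995 -0.2003  0.4497] [3.142 0.    1.3  ]
[[[34,2,1,0,0,-0.121,94],[33,5,1,0,0,-0.121,94],[32,10,1,0,0,-0.121,94],[31,13,1,0,0,-0.122,94],[29,17,2,0,0,-0.121,94],[26,21,1,0,0,-0.121,94],[24,23,1,0,0,-0.121,94],[21,27,1,0,0,-0.121,94],[18,28,1,0,0,-0.121,94],[14,31,1,0,0,-0.122,94],[10,32,1,0,0,-0.121,94],[7,33,1,0,0,-0.121,94],[2,34,1,0,0,-0.121,94],[-2,33,2,0,0,-0.121,94],[-6,34,1,0,0,-0.121,94],[-9,32,1,0,0,-0.121,94],[-14,31,1,0,0,-0.122,94],[-17,28,1,0,0,-0.121,94]]] end [0.4902 0.3746 0.43  ] [-3.142 -0.    -2.802]
```

Call:
step_arm --commands '[[[27,-32,-5,0,0,-0.119,94],[31,-28,-5,0,0,-0.118,94],[34,-25,-5,0,0,-0.119,94],[37,-20,-5,0,0,-0.119,94],[39,-16,-5,0,0,-0.118,94],[40,-11,-5,0,0,-0.119,94],[42,-6,-5,0,0,-0.119,94],[42,-1,-5,0,0,-0.119,94],[41,3,-5,0,0,-0.118,94]]]'

```text
time: 3.62
tool_pos: [0.2998, -0.1989, 0.4501]
ee_rot: [3.141, 0.0, 1.303]
wrist_force: [-0.9, -0.3, -1.0]
width: 0.0939
finger_force: 0.0
```

Call:
step_arm --commands '[[[34,2,1,0,0,-0.121,94],[33,5,1,0,0,-0.121,94],[32,10,1,0,0,-0.121,94],[31,13,1,0,0,-0.122,94],[29,17,2,0,0,-0.121,94],[26,21,1,0,0,-0.121,94],[24,23,1,0,0,-0.121,94],[21,27,1,0,0,-0.121,94],[18,28,1,0,0,-0.121,94],[14,31,1,0,0,-0.122,94],[10,32,1,0,0,-0.121,94],[7,33,1,0,0,-0.121,94],[2,34,1,0,0,-0.121,94],[-2,33,2,0,0,-0.121,94],[-6,34,1,0,0,-0.121,94],[-9,32,1,0,0,-0.121,94],[-14,31,1,0,0,-0.122,94],[-17,28,1,0,0,-0.121,94],[0,0,0,0,0,0,94]]]'

```text
time: 6.0
tool_pos: [0.49, 0.3757, 0.4283]
ee_rot: [-3.141, -0.002, -2.801]
wrist_force: [0.6, -0.9, -0.4]
width: 0.0939
finger_force: 0.0
```

```bash
python3 - <<'E'
from h import *
o=robot.get_obs();print(o["time"],o["tool_pos"],o["ee_rot"],o["joint_positions"],o["wrist_force"])
plan([.4874,.3694,.208],[np.pi,0,1.917+np.pi/2],7,94)
# where did the planned path end
p=eyes.snapshot("side");cv2.imwrite("pics/s1.png",cv2.resize(p["color"][60:300,120:440,::-1],None,fx=2.2,fy=2.2))
E
```

```text
6.0 [0.49002053 0.37572477 0.42826466] [-3.14113385e+00 -1.91128967e-03 -2.80109452e+00] [ 5.62353012e-01  2.37016450e-01  1.15329689e+00 -2.74551940e-05
  1.75324471e+00 -1.34894684e+00] [ 0.64652472 -0.86133831 -0.39204913]
[[[1,-1,31,0,0,-0.001,94],[0,0,32,0,-0.001,-0.001,94],[1,-1,31,0,0,0,94],[0,-1,32,0,0,-0.001,94],[1,-1,31,0,0,-0.001,94],[1,0,32,0,-0.001,-0.001,94],[0,-1,31,0,0,-0.001,94]]] end [0.4877 0.3695 0.2083] [-3.141  0.    -2.795]
```

View pics/s1.png

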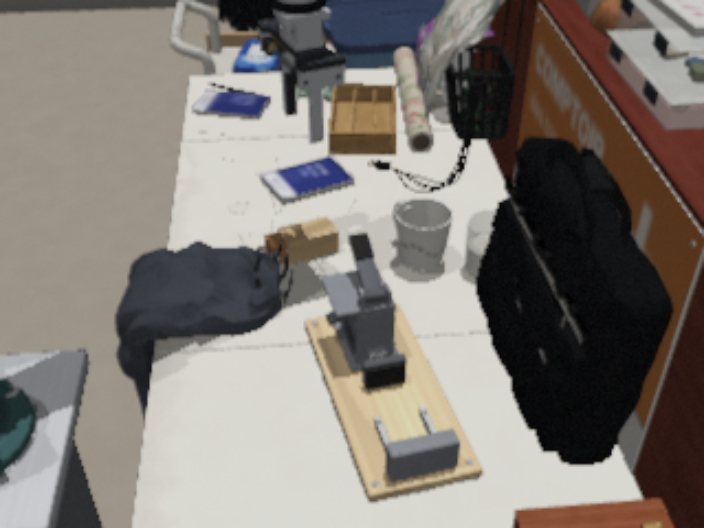

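The gripper is above the box, fingers at about (305,110) in the crop, and the way down is clear. I'll descend with the fingertips ending 18 mm above the table.

Call:
step_arm --commands '[[[1,-1,31,0,0,-0.001,94],[0,0,31,0,-0.001,-0.001,94],[1,-1,31,0,0,0,94],[0,-1,31,0,0,-0.001,94],[1,-1,31,0,0,-0.001,94],[1,0,31,0,-0.001,-0.001,94],[0,-1,25,0,0,-0.001,94],[0,0,0,0,0,0,94],[0,0,0,0,0,0,94]]]'

```text
time: 7.18
tool_pos: [0.4882, 0.3678, 0.2203]
ee_rot: [3.141, 0.004, -2.798]
wrist_force: [0.3, -0.3, 0.7]
width: 0.0939
finger_force: 0.0
```

```bash
python3 - <<'E'
from h import *
P={n:eyes.snapshot(n) for n in("side","top")}
a=cv2.resize(P["top"]["color"][180:280,100:230,::-1],None,fx=3,fy=3,interpolation=2);b=cv2.resize(P["side"]["color"][110:210,200:330,::-1],None,fx=3,fy=3,interpolation=2)
cv2.imwrite("pics/g.png",np.hstack([a,b]))
E
```

```text
(no output)
```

View pics/g.png

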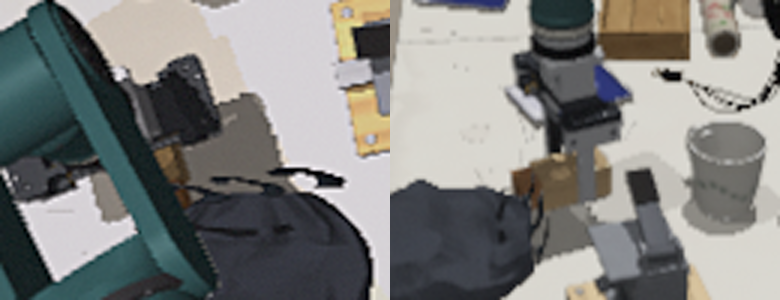

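The right half shows the fingers straddling the box, near finger at about (585,170), roughly mid-length. Closing and lifting.

Call:
step_arm --commands '[[[0,0,2,0,0,0,40],[0,0,0,0,0,0,20],[0,0,0,0,0,0,20],[0,0,0,0,0,0,20],[0,0,0,0,0,0,20],[0,0,0,0,0,0,20],[0,0,0,0,0,0,20]]]'

```text
time: 8.15
tool_pos: [0.4877, 0.3684, 0.2166]
ee_rot: [3.141, 0.002, -2.796]
wrist_force: [-0.3, 2.0, 0.1]
width: 0.0497
finger_force: 30.0
```

```bash
python3 - <<'E'
from h import *
o=robot.get_obs();s=o["tool_pos"]+0
up=[s[0],s[1],.43]; y=0.174+np.pi/2
plan(up,[np.pi,0,o["ee_rot"][2]],7,20)
v=[.45,.22,.44]
plan(v,[np.pi,0,2.4],9,20,(up,[np.pi,0,o["ee_rot"][2]]))
# bed pose
c,si=np.cos(.174),np.sin(.174); f=lambda x,yy:(.5742+c*x-si*yy,.0296+si*x+c*yy)
X,Y=f(0,-.105+.007);print("bed",X,Y)
plan([X,Y,.44],[np.pi,0,y],10,20,(v,[np.pi,0,2.4]))
E
```

```text
[[[0,0,-30,0,0,0,20],[0,0,-31,0,0.001,0,20],[0,0,-30,0,0,0,20],[0,0,-31,0,0,0,20],[0,0,-30,0,0,0,20],[0,0,-31,0,0.001,0,20],[0,0,-30,0,0,0,20]]] end [0.4876 0.3682 0.4296] [ 3.141 -0.    -2.796]
[[[10,-14,-1,0,0,0.121,20],[7,-15,-1,0,0,0.121,20],[6,-16,-1,0,0,0.12,20],[4,-17,-1,0,0,0.121,20],[2,-17,-2,0,0,0.121,20],[0,-17,-1,0,0,0.121,20],[-2,-17,-1,0,0,0.12,20],[-5,-16,-1,0,0,0.121,20],[-6,-16,-1,0,0,0.121,20]]] end [0.4502 0.2197 0.44  ] [3.142 0.    2.4  ]
bed 0.5911660857681456 -0.06692021515572749
[[[-30,-12,0,0,0,0.066,20],[-30,-9,0,0,0,0.065,20],[-31,-8,0,0,0,0.066,20],[-32,-5,0,0,0,0.065,20],[-32,-4,0,0,0,0.066,20],[-32,-1,0,0,0,0.065,20],[-32,0,0,0,0,0.066,20],[-31,3,0,0,0,0.065,20],[-32,5,0,0,0,0.066,20],[-31,7,0,0,0,0.065,20]]] end [ 0.5913 -0.0666  0.44  ] [ 3.142 -0.     1.745]
```

Call:
step_arm --commands '[[[0,0,-30,0,0,0,20],[0,0,-31,0,0.001,0,20],[0,0,-30,0,0,0,20],[0,0,-31,0,0,0,20],[0,0,-30,0,0,0,20],[0,0,-31,0,0.001,0,20],[0,0,-30,0,0,0,20],[10,-14,-1,0,0,0.121,20],[7,-15,-1,0,0,0.121,20],[6,-16,-1,0,0,0.12,20],[4,-17,-1,0,0,0.121,20],[2,-17,-2,0,0,0.121,20],[0,-17,-1,0,0,0.121,20],[-2,-17,-1,0,0,0.12,20],[-5,-16,-1,0,0,0.121,20],[-6,-16,-1,0,0,0.121,20]]]'

```text
time: 10.15
tool_pos: [0.4499, 0.2185, 0.4384]
ee_rot: [-3.139, 0.0, 2.395]
wrist_force: [-0.4, -0.8, -3.6]
width: 0.0496
finger_force: 30.0
```

Call:
step_arm --commands '[[[-30,-12,0,0,0,0.066,20],[-30,-9,0,0,0,0.065,20],[-31,-8,0,0,0,0.066,20],[-32,-5,0,0,0,0.065,20],[-32,-4,0,0,0,0.066,20],[-32,-1,0,0,0,0.065,20],[-32,0,0,0,0,0.066,20],[-31,3,0,0,0,0.065,20],[-32,5,0,0,0,0.066,20],[-31,7,0,0,0,0.065,20],[0,0,0,0,0,0,20],[0,0,0,0,0,0,20]]]'

```text
time: 11.65
tool_pos: [0.5911, -0.0672, 0.4386]
ee_rot: [-3.139, -0.001, 1.745]
wrist_force: [-0.4, 0.0, -3.4]
width: 0.0497
finger_force: 30.0
```

```bash
python3 - <<'E'
from h import *
o=robot.get_obs();print(o["tool_pos"],o["ee_rot"],o["width"],o["wrist_force"])
P={n:eyes.snapshot(n) for n in("side","top")}
for n in P:
  for q in("box","mouth","tray","bed","jaw","trigger_pad","hood_edge"):
    print(q,n,[(np.round(k["xy"],1),round(k["confidence"],2)) for k in models.tip_of(P[n],q)[:1]])
a=cv2.resize(P["top"]["color"][140:250,200:360,::-1],None,fx=2.4,fy=2.4,interpolation=2);b=cv2.resize(P["side"]["color"][130:310,220:360,::-1],None,fx=3,fy=3,interpolation=2)
a=np.vstack([a,np.zeros((b.shape[0]-a.shape[0],a.shape[1],3),np.uint8)])
cv2.imwrite("pics/h.png",np.hstack([a,b]))
E
```

```text
[ 0.59111942 -0.06721912  0.4386143 ] [-3.13932169e+00 -7.99047306e-04  1.74484729e+00] 0.04974362951398155 [-0.35218769  0.02361252 -3.38950082]
box side [(array([308.3, 203.1]), 0.9)]
mouth side [(array([303.2, 186.5]), 0.8)]
tray side [(array([307.2, 205.4]), 0.67)]
bed side [(array([306.3, 256.6]), 0.68)]
jaw side [(array([296. , 227.2]), 0.63)]
trigger_pad side [(array([284.1, 169.3]), 0.69)]
hood_edge side [(array([268.3, 195.5]), 0.78)]
box top [(array([314.1, 172.3]), 0.74)]
mouth top [(array([295.3, 175.2]), 0.74)]
tray top [(array([281.7, 174.3]), 0.4)]
bed top [(array([305.9, 189.7]), 0.72)]
jaw top [(array([274.8, 190.2]), 0.74)]
trigger_pad top [(array([226.4, 193.7]), 0.81)]
hood_edge top [(array([241.2, 213.1]), 0.93)]
```

View pics/h.png

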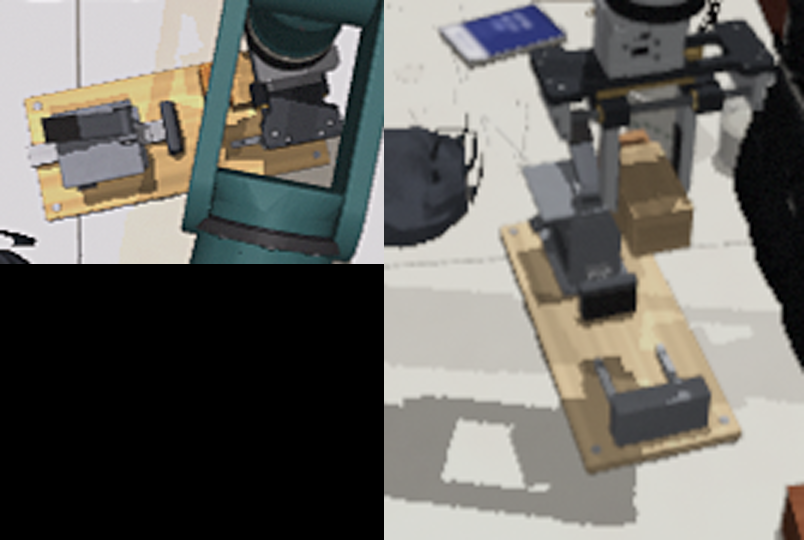

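The side crop shows the box held with its drawer toward the head and its back toward the stop, whose top edge is at about (660,395). Box back-face corners in full-image pixels: (298,196), (322,199), (301,211) and (322,213). Rail ends: (291,251) and (312,246). I'll compare these with predictions.

```bash
python3 - <<'E'
from m import *
P={n:eyes.snapshot(n) for n in("side","top")}
o=robot.get_obs()
def X(v,a,z=0):
    c,s=np.cos(v[2]),np.sin(v[2]);a=np.array(a)/1000;return np.array([v[0]+c*a[0]-s*a[1],v[1]+s*a[0]+c*a[1],z+a[2]])
b=[o["tool_pos"][0],o["tool_pos"][1],o["ee_rot"][2]-np.pi/2]
print("box",[np.round(proj(P["side"],X(b,a,.222)),1) for a in[(-25,-45,44),(25,-45,44),(-25,-45,0),(25,-45,0)]])
print("boxtop",[np.round(proj(P["top"],X(b,a,.222)),1) for a in[(0,0,0),(0,45,22)]],"side",[np.round(proj(P["side"],X(b,a,.222)),1) for a in[(0,0,0),(0,45,22)]])
print(tri([ray(P["side"],(308.3,203.1)),ray(P["top"],(314.1,172.3))]),tri([ray(P["side"],(303.2,186.5)),ray(P["top"],(295.3,175.2))]))
for v in([.5742,.0296,.1736],[.5793,.0337,.1988]):
    print([np.round(proj(P["side"],X(v,a)),1) for a in[(-31.5,-72,29),(31.5,-72,29),(-45,-150,65),(45,-150,65)]],[np.round(proj(P["top"],X(v,a)),1) for a in[(-30,-20,56),(30,-20,56),(-45,-150,65),(45,-150,65)]])
v=fit(P,CL,[.575,.03,.18],list(CL));print(v)
a=cv2.resize(P["side"]["color"][180:300,250:350,::-1],None,fx=5,fy=5,interpolation=2);cv2.imwrite("pics/z2.png",a)
E
```

```text
box [array([303.4, 200.1]), array([323.4, 196.6]), array([302.7, 214.1]), array([322.2, 210.5])]
boxtop [array([311.1, 173.5]), array([293.3, 175.1])] side [array([306.7, 200.9]), array([301.6, 183.5])]
[ 0.59434528 -0.07472467  0.22088433] [ 0.58580354 -0.02808907  0.23777612]
[array([290.6, 248.6]), array([311.4, 244.4]), array([294.2, 261.1]), array([325.9, 254.4])] [array([280. , 202.2]), array([275.8, 181.3]), array([327.4, 198.1]), array([320.6, 166.8])]
[array([292.9, 247.5]), array([313.4, 243. ]), array([297.4, 259.8]), array([328.7, 252.6])] [array([278.7, 200.2]), array([274. , 179.4]), array([326. , 194.9]), array([318.4, 163.8])]
bed side [306. 256.] 0.71 [ 1.6 -0.9]
bed top [305. 190.] 0.85 [0.3 1.5]
clamp side [296. 235.] 0.92 [ 1.6 -0.4]
clamp top [271. 197.] 0.91 [2.2 1. ]
jaw side [295. 230.] 0.82 [-0.6 -0.6]
jaw top [276. 190.] 0.87 [ 1.9 -2.4]
trigger_pad side [286. 171.] 0.72 [1.5 0.6]
trigger_pad top [225. 194.] 0.65 [-0.3  1. ]
trigger_hinge side [291. 192.] 0.94 [ 0.5 -0.9]
trigger_hinge top [250. 193.] 0.83 [-1.9  2.3]
release_tab side [270. 202.] 0.36 [-2.7  0.6]
hood_edge side [269. 195.] 0.83 [-0.1 -0.1]
hood_edge top [243. 215.] 0.66 [-0.6 -0.2]
[0.57564032 0.03408171 0.17573472]
```

View pics/z2.png

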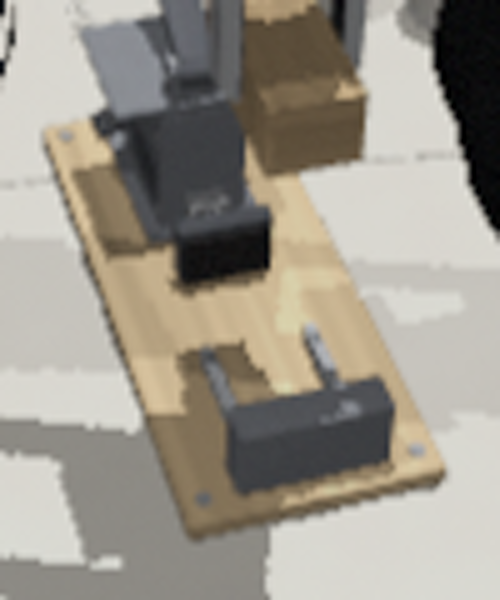

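Against the predictions, the box and the clamp share the same small image bias, with about 1 mm of lateral difference. I'll lower to just above the rails with that correction and look again.

Call:
step_arm --commands '[[[4,1.5,30,0,0,0,20],[0,0,30,0,0,0,20],[0,0,30,0,0,0,20],[0,0,30,0,0,0,20],[0,0,30,0,0,0,20],[0,0,20,0,0,0,20],[0,0,10,0,0,0,20],[0,0,0,0,0,0,20],[0,0,0,0,0,0,20]]]'

```text
time: 14.38
tool_pos: [0.5925, -0.0632, 0.2611]
ee_rot: [3.139, 0.001, 1.745]
wrist_force: [-0.4, 0.4, -3.3]
width: 0.0499
finger_force: 30.0
```

```bash
python3 - <<'E'
from m import *
o=robot.get_obs();print(o["tool_pos"],o["ee_rot"])
P={n:eyes.snapshot(n) for n in("side","top")}
def X(v,a,z=0):
    c,s=np.cos(v[2]),np.sin(v[2]);a=np.array(a)/1000;return np.array([v[0]+c*a[0]-s*a[1],v[1]+s*a[0]+c*a[1],z+a[2]])
b=[o["tool_pos"][0],o["tool_pos"][1],o["ee_rot"][2]-np.pi/2];v=[.5752,.0318,.1745]
im=cv2.resize(P["side"]["color"][200:300,250:350,::-1],None,fx=6,fy=6,interpolation=2)
d=lambda X,c:cv2.circle(im,tuple(int(round(t)) for t in (proj(P["side"],X)-[250,200]+.5)*6),3,c,1)
for a in[(-25,-45,44),(25,-45,44),(-25,-45,0),(25,-45,0)]: d(X(b,a,o["tool_pos"][2]-.2166),(0,0,255))
for a in[(-27.5,-72,29),(-35.5,-72,29),(27.5,-72,29),(35.5,-72,29),(-45,-150,65),(45,-150,65),(-30,-15,56),(30,-15,56)]: d(X(v,a),(255,0,0))
cv2.imwrite("pics/z3.png",im)
E
```

```text
[ 0.59250217 -0.063164    0.26105512] [3.13933549e+00 9.99243596e-04 1.74471917e+00]
```

View pics/z3.png

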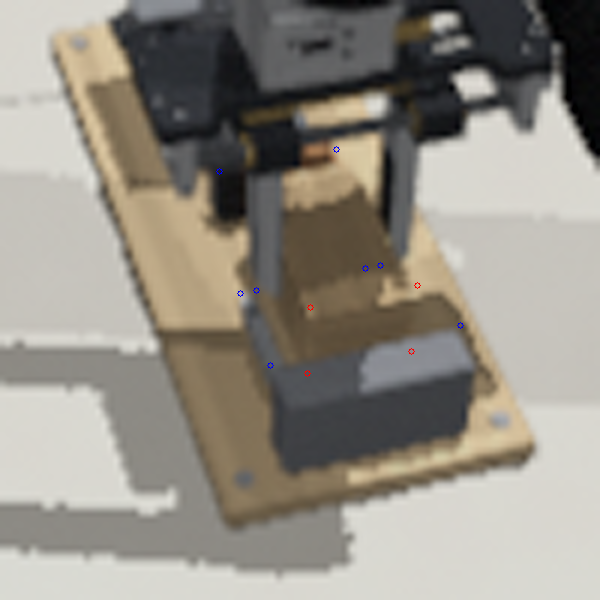

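The box sits between the rail lines: its left back edge is at about (303,318) and the stop's inner corners are at (272,372) and (468,338), matching the predictions within 1–2 px. I'll descend in stages, watching the force.

Call:
step_arm --commands '[[[0,0,8,0,0,0,20],[0,0,6,0,0,0,20],[0,0,4,0,0,0,20],[0,0,2,0,0,0,20],[0,0,0,0,0,0,20]]]'

```text
time: 15.1
tool_pos: [0.592, -0.063, 0.2394]
ee_rot: [-3.141, -0.0, 1.745]
wrist_force: [0.1, 0.1, -2.6]
width: 0.0501
finger_force: 30.0
```

Call:
step_arm --commands '[[[0,0,3,0,0,0,20],[0,0,3,0,0,0,20],[0,0,1.5,0,0,0,20],[0,0,0,0,0,0,20],[0,0,0,0,0,0,20]]]'

```text
time: 15.72
tool_pos: [0.5921, -0.063, 0.2322]
ee_rot: [3.141, 0.0, 1.745]
wrist_force: [0.4, 0.1, -2.3]
width: 0.0501
finger_force: 30.0
```

Call:
step_arm --commands '[[[0,0,1,0,0,0,20],[0,0,0,0,0,0,20],[0,0,0,0,0,0,75],[0,0,0,0,0,0,75],[0,0,0,0,0,0,75],[0,0,-10,0,0,0,75],[0,0,-30,0,0,0,75],[0,0,-40,0,0,0,75],[0,0,-40,0,0,0,0],[0,0,-40,0,0,0,0],[0,0,-40,0,0,0,0],[0,0,0,0,0,0,0]]]'

```text
time: 17.23
tool_pos: [0.5921, -0.063, 0.4369]
ee_rot: [3.132, 0.004, 1.745]
wrist_force: [1.0, -0.0, 0.4]
width: 0.0383
finger_force: 0.0
```

```bash
python3 - <<'E'
from m import *
o=robot.get_obs();print(o["tool_pos"],o["ee_rot"],o["joint_positions"])
P={n:eyes.snapshot(n) for n in("side","top")}
for n in P:
  for q in("box","mouth","tray","bed"):
    print(q,n,[(np.round(k["xy"],1),round(k["confidence"],2)) for k in models.tip_of(P[n],q)[:1]])
v=fit(P,CL,[.575,.03,.18],list(CL));print(v)
a=cv2.resize(P["side"]["color"][150:300,240:350,::-1],None,fx=4,fy=4,interpolation=2);cv2.imwrite("pics/z4.png",a)
E
```

```text
[ 0.59205769 -0.0629635   0.43686176] [3.13215201 0.00374585 1.74484073] [-2.01148650e-01  1.82192211e-01  1.20131770e+00 -2.60298929e-05
  1.74792616e+00 -3.75215450e-01]
box side [(array([306.5, 258.8]), 0.68)]
mouth side [(array([300.4, 242. ]), 0.85)]
tray side [(array([296. , 234.4]), 0.39)]
bed side []
box top [(array([402.3, 233.3]), 0.73)]
mouth top [(array([287.5, 192.6]), 0.8)]
tray top [(array([278.7, 190.5]), 0.47)]
bed top [(array([306.7, 188.5]), 0.93)]
bed top [307. 188.] 0.93 [1.  0.5]
clamp side [297. 236.] 0.82 [ 2.9 -0.2]
clamp top [273. 199.] 0.71 [2.6 3.3]
jaw side [296. 230.] 0.66 [ 0.5 -1.6]
jaw top [276. 188.] 0.91 [ 0.3 -4.8]
trigger_pad side [284. 172.] 0.65 [-0.4  0.6]
trigger_pad top [226. 194.] 0.71 [-0.7  0.6]
trigger_hinge side [291. 193.] 0.89 [ 0.  -0.3]
trigger_hinge top [252. 191.] 0.6 [-0.1  0.2]
release_tab side [269. 201.] 0.38 [-3.6 -1.5]
hood_edge side [268. 195.] 0.81 [-1.2 -0.5]
hood_edge top [242. 214.] 0.58 [-2.6 -0.9]
[0.57578572 0.03194226 0.17658614]
```

View pics/z4.png

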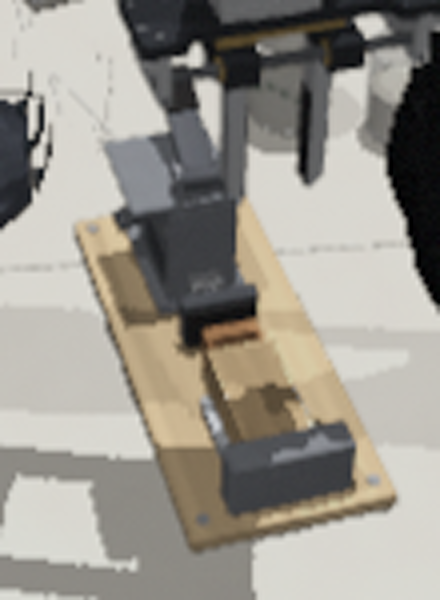

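The box is seated between the rails, back at the stop near (285,440) and the orange drawer front at (230,330) facing the jaw. Moving over the trigger pad with the fingers closed.

Call:
step_arm --commands '[[[35,0,0,0,0,0,0],[35,0,0,0,0,0,0],[35,0,0,0,0,0,0],[35,0,0,0,0,0,0],[35,0,0,0,0,0,0],[36,0,0,0,0,0,0],[0,0,25,0,0,0,0],[0,0,25,0,0,0,0],[0,0,0,0,0,0,0],[0,0,0,0,0,0,0]]]'

```text
time: 19.68
tool_pos: [0.5557, 0.1447, 0.3822]
ee_rot: [3.14, 0.0, 1.745]
wrist_force: [0.8, -0.1, -0.1]
width: 0.0005
finger_force: 0.0
```

Call:
step_arm --commands '[[[0,0,10,0,0,0,0],[0,0,10,0,0,0,0],[0,0,10,0,0,0,0],[0,0,10,0,0,0,0],[0,0,6,0,0,0,0],[0,0,3,0,0,0,0],[0,0,0,0,0,0,0],[0,0,0,0,0,0,0]]]'

```text
time: 20.68
tool_pos: [0.555, 0.1456, 0.3379]
ee_rot: [3.136, -0.002, 1.746]
wrist_force: [-7.5, 2.7, 20.6]
width: 0.0003
finger_force: 10.3
```

Call:
step_arm --commands '[[[0,0,3,0,0,0,0],[0,0,0,0,0,0,0]]]'

```text
time: 20.92
tool_pos: [0.5548, 0.1456, 0.3376]
ee_rot: [3.135, -0.002, 1.746]
wrist_force: [-10.8, 1.7, 28.3]
width: 0.0005
finger_force: 14.5
```

```bash
cat > j.py <<'E'
from m import *
P={n:eyes.snapshot(n) for n in("side","top")}
v=[.5756,.032,.1755]
c,s=np.cos(v[2]),np.sin(v[2])
for q,h in(("jaw",.035),("trigger_pad",.15),("tray",.0325),("mouth",.037),("release_tab",.062),("hood_edge",.112)):
  for n in P:
    for k in models.tip_of(P[n],q)[:1]:
      w=onz(P[n],k["xy"],h)-[v[0],v[1],0];print(q,n,round(k["confidence"],2),"clamp",np.round([1000*(c*w[0]+s*w[1]),1000*(-s*w[0]+c*w[1])]))
E
python3 j.py
```

```text
jaw side 0.78 clamp [  3. -16.]
jaw top 0.54 clamp [  1. -24.]
trigger_pad side 0.59 clamp [ -5. 105.]
tray side 0.66 clamp [ -2. -16.]
tray top 0.52 clamp [ 14. -31.]
mouth side 0.76 clamp [ -4. -44.]
mouth top 0.61 clamp [ -3. -49.]
release_tab side 0.48 clamp [-47. 114.]
hood_edge side 0.64 clamp [-59.  90.]
hood_edge top 0.81 clamp [-51.  83.]
```

Call:
step_arm --commands '[[[0,0,-15,0,0,0,0],[0,0,-15,0,0,0,0],[0,0,-15,0,0,0,0],[0,0,0,0,0,0,0],[0,0,0,0,0,0,0],[0,0,0,0,0,0,0],[0,0,12,0,0,0,0],[0,0,12,0,0,0,0],[0,0,12,0,0,0,0],[0,0,9,0,0,0,0],[0,0,0,0,0,0,0],[0,0,0,0,0,0,0]]]'

```text
time: 23.12
tool_pos: [0.5546, 0.146, 0.3376]
ee_rot: [3.135, -0.003, 1.746]
wrist_force: [-11.4, 1.6, 29.9]
width: 0.0007
finger_force: 15.4
```

```bash
python3 j.py
```

```text
jaw side 0.66 clamp [  8. -28.]
jaw top 0.82 clamp [ 11. -33.]
trigger_pad side 0.49 clamp [ -4. 104.]
tray side 0.41 clamp [ -2. -36.]
tray top 0.69 clamp [ 16. -26.]
mouth side 0.85 clamp [  8. -61.]
mouth top 0.96 clamp [  6. -62.]
release_tab side 0.49 clamp [-57.  99.]
hood_edge side 0.63 clamp [-59.  81.]
hood_edge top 0.98 clamp [-55.  84.]
```

Call:
step_arm --commands '[[[0,0,-15,0,0,0,0],[0,0,-15,0,0,0,0],[0,0,-15,0,0,0,0],[0,0,0,0,0,0,0],[0,0,0,0,0,0,0],[0,0,0,0,0,0,0],[0,0,12,0,0,0,0],[0,0,12,0,0,0,0],[0,0,12,0,0,0,0],[0,0,9,0,0,0,0],[0,0,0,0,0,0,0],[0,0,0,0,0,0,0]]]'

```text
time: 25.32
tool_pos: [0.5545, 0.147, 0.3377]
ee_rot: [3.134, -0.006, 1.747]
wrist_force: [-11.5, 4.3, 30.4]
width: 0.0002
finger_force: 15.2
```

Call:
step_arm --commands '[[[0,0,-15,0,0,0,0],[0,0,-15,0,0,0,0],[0,0,-15,0,0,0,0],[0,0,0,0,0,0,0],[0,0,0,0,0,0,0],[0,0,0,0,0,0,0],[0,0,12,0,0,0,0],[0,0,12,0,0,0,0],[0,0,12,0,0,0,0],[0,0,9,0,0,0,0],[0,0,0,0,0,0,0],[0,0,0,0,0,0,0]]]'

```text
time: 26.82
tool_pos: [0.5545, 0.147, 0.3376]
ee_rot: [3.134, -0.006, 1.747]
wrist_force: [-12.1, 5.9, 30.8]
width: 0.0004
finger_force: 15.2
```

Call:
step_arm --commands '[[[0,0,-15,0,0,0,0],[0,0,-15,0,0,0,0],[0,0,-15,0,0,0,0],[0,0,0,0,0,0,0],[0,0,0,0,0,0,0],[0,0,0,0,0,0,0],[0,0,12,0,0,0,0],[0,0,12,0,0,0,0],[0,0,12,0,0,0,0],[0,0,9,0,0,0,0],[0,0,0,0,0,0,0],[0,0,0,0,0,0,0]]]'

```text
time: 28.32
tool_pos: [0.5543, 0.1473, 0.3378]
ee_rot: [3.134, -0.007, 1.747]
wrist_force: [-11.8, 7.1, 31.7]
width: 0.0007
finger_force: 15.5
```

```bash
python3 j.py
```

```text
jaw side 0.72 clamp [  8. -47.]
jaw top 0.69 clamp [  8. -58.]
trigger_pad side 0.53 clamp [-74.   2.]
tray side 0.47 clamp [  6. -59.]
mouth side 0.6 clamp [  6. -50.]
release_tab side 0.46 clamp [-46. 107.]
release_tab top 0.56 clamp [ -8. -93.]
hood_edge side 0.97 clamp [-56.  87.]
hood_edge top 0.74 clamp [-53.  86.]
```

The jaw now reads about −53 to −58. One more stroke as insurance against a short one (harmless by the slip spring), then lift off.

Call:
step_arm --commands '[[[0,0,-15,0,0,0,0],[0,0,-15,0,0,0,0],[0,0,-15,0,0,0,0],[0,0,0,0,0,0,0],[0,0,0,0,0,0,0],[0,0,0,0,0,0,0],[0,0,12,0,0,0,0],[0,0,12,0,0,0,0],[0,0,12,0,0,0,0],[0,0,9,0,0,0,0],[0,0,0,0,0,0,0],[0,0,0,0,0,0,0],[0,0,-15,0,0,0,0],[0,0,-15,0,0,0,0],[0,0,-25,0,0,0,0],[0,0,-40,0,0,0,0],[0,0,0,0,0,0,0],[0,0,0,0,0,0,0]]]'

```text
time: 31.28
tool_pos: [0.5555, 0.1447, 0.4219]
ee_rot: [-3.138, 0.0, 1.745]
wrist_force: [-0.9, 0.4, -0.3]
width: 0.0005
finger_force: 0.0
```

```bash
python3 j.py; cat > r.py <<'E'
from m import *
v=[.5756,.032,.1755];c,s=np.cos(v[2]),np.sin(v[2])
W=lambda x,y,z:[v[0]+(c*x-s*y)/1000,v[1]+(s*x+c*y)/1000,z/1000]
E
python3 - <<'E'
from r import *
p=eyes.snapshot("top")
for h in(.05,.12):print("pack",onz(p,(223,265),h),onz(p,(200,247),h))
a=W(-160,103,400);b=W(-228,103,283);r=[np.pi,-.70,.1755]
o=robot.get_obs();print(o["time"],o["tool_pos"],o["ee_rot"],a,b)
plan(a,r,13,0)
plan(b,r,5,0,(a,r))
E
```

```text
jaw side 0.67 clamp [  5. -45.]
jaw top 0.65 clamp [  6. -51.]
trigger_pad side 0.77 clamp [ 11. 147.]
tray top 0.67 clamp [19. 47.]
mouth side 0.69 clamp [  5. -58.]
mouth top 0.68 clamp [  2. -58.]
release_tab side 0.48 clamp [-48.  97.]
hood_edge side 0.73 clamp [-57.  84.]
hood_edge top 0.94 clamp [-53.  81.]
pack [0.37953569 0.16308107 0.05      ] [0.4294552  0.22559157 0.05      ]
pack [0.37883388 0.15567142 0.12      ] [0.42582973 0.21452084 0.12      ]
32.025 [0.5555132  0.14479996 0.42424899] [3.14141393e+00 1.19921164e-04 1.74478526e+00] [np.float64(0.40007385277502944), np.float64(0.10548177760749913), 0.4] [np.float64(0.33311837617610085), np.float64(0.09360894503012601), 0.283]
[[[-1,-12,2,-0.042,0.042,0.115,0],[-2,-12,1,-0.042,0.042,0.116,0],[-4,-12,1,-0.042,0.042,0.115,0],[-5,-12,0,-0.042,0.043,0.115,0],[-7,-10,-1,-0.042,0.042,0.116,0],[-7,-10,-2,-0.042,0.042,0.115,0],[-9,-9,-2,-0.042,0.042,0.115,0],[-9,-8,-3,-0.043,0.042,0.116,0],[-10,-6,-3,-0.042,0.043,0.115,0],[-11,-5,-5,-0.042,0.042,0.115,0],[-11,-4,-5,-0.042,0.042,0.116,0],[-11,-2,-5,-0.042,0.042,0.115,0],[-11,0,-6,-0.042,0.042,0.115,0]]] end [0.3999 0.1051 0.3997] [ 3.141 -0.7    0.176]
[[[-25,0,9,0,0,0,0],[-26,0,9,0,0,0,0],[-25,0,9,0,0,0,0],[-26,0,10,0,0,0,0],[-25,0,9,0,0,0,0]]] end [0.3336 0.0937 0.283 ] [ 3.142 -0.7    0.176]
```

Before pressing the tab, I'll check how tall the backpack is near the hand's path.

```bash
python3 - <<'E'
from r import *
P={n:eyes.snapshot(n) for n in("side","top")}
M={}
for n,box in(("side",(160,150,262,240)),("top",(140,225,235,345))):
    g=P[n]["color"].astype(int).sum(2); x0,y0,x1,y1=box
    m=np.zeros(g.shape,bool);m[y0:y1,x0:x1]=g[y0:y1,x0:x1]<230;M[n]=m;print(n,m.sum())
# visual hull: max height occupied at grid cells near the hand
for X in(.36,.39,.41,.43,.45):
    out=[]
    for Y in(.13,.15,.17,.19,.21,.23,.25):
        h=0
        for z in np.arange(.02,.3,.01):
            ok=True
            for n in P:
                u=np.round(proj(P[n],[X,Y,z])).astype(int); ok&=bool(M[n][u[1],u[0]])
            if ok:h=z
        out.append(round(float(h),2))
    print(X,out)
E
```

```text
side 3020
top 5332
0.36 [0.18, 0.03, 0.0, 0.0, 0.12, 0.11, 0.09]
0.39 [0.18, 0.12, 0.02, 0.0, 0.0, 0.11, 0.09]
0.41 [0.17, 0.11, 0.0, 0.0, 0.0, 0.1, 0.08]
0.43 [0.16, 0.0, 0.0, 0.0, 0.0, 0.09, 0.08]
0.45 [0.0, 0.0, 0.0, 0.11, 0.0, 0.0, 0.08]
```

The backpack is no more than about 0.11 m tall there and the hand's lower corner stays at about 0.12 m, so it clears. I'll use a 36° lean.

```bash
python3 - <<'E'
from r import *
a=W(-150,100,400);b=W(-212,100,295.5);r=[np.pi,-.63,.1755]
plan(a,r,13,0)
plan(b,r,5,0,(a,r))
E
```

```text
[[[-1,-12,2,-0.038,0.038,0.116,0],[-3,-11,1,-0.038,0.038,0.117,0],[-3,-11,1,-0.038,0.038,0.116,0],[-6,-10,0,-0.038,0.038,0.116,0],[-6,-10,0,-0.038,0.038,0.117,0],[-8,-9,-1,-0.037,0.038,0.116,0],[-8,-9,-2,-0.038,0.038,0.116,0],[-9,-7,-2,-0.038,0.038,0.117,0],[-10,-5,-3,-0.038,0.038,0.116,0],[-10,-5,-3,-0.038,0.038,0.116,0],[-11,-3,-4,-0.038,0.038,0.117,0],[-10,-2,-5,-0.038,0.038,0.116,0],[-11,0,-5,-0.038,0.038,0.116,0]]] end [0.4102 0.1043 0.4004] [ 3.141 -0.63   0.176]
[[[-22,0,10,0,0,0,0],[-23,0,9,0,0,0,0],[-22,0,10,0,0,0,0],[-22,0,9,0,0,0,0],[-23,0,10,0,0,0,0]]] end [0.3492 0.0934 0.2952] [ 3.142 -0.63   0.176]
```

Call:
step_arm --commands '[[[-1,-12,2,-0.038,0.038,0.116,0],[-3,-11,1,-0.038,0.038,0.117,0],[-3,-11,1,-0.038,0.038,0.116,0],[-6,-10,0,-0.038,0.038,0.116,0],[-6,-10,0,-0.038,0.038,0.117,0],[-8,-9,-1,-0.037,0.038,0.116,0],[-8,-9,-2,-0.038,0.038,0.116,0],[-9,-7,-2,-0.038,0.038,0.117,0],[-10,-5,-3,-0.038,0.038,0.116,0],[-10,-5,-3,-0.038,0.038,0.116,0],[-11,-3,-4,-0.038,0.038,0.117,0],[-10,-2,-5,-0.038,0.038,0.116,0],[-11,0,-5,-0.038,0.038,0.116,0],[0,0,0,0,0,0,0]]]'

```text
time: 33.88
tool_pos: [0.4094, 0.1044, 0.4004]
ee_rot: [3.141, -0.63, 0.178]
wrist_force: [0.1, 0.0, 0.5]
width: 0.0006
finger_force: 0.0
```

Call:
step_arm --commands '[[[-22,0,10,0,0,0,0],[-23,0,9,0,0,0,0],[-22,0,10,0,0,0,0],[-22,0,9,0,0,0,0],[-23,0,10,0,0,0,0],[0,0,0,0,0,0,0],[0,0,0,0,0,0,0]]]'

```text
time: 34.75
tool_pos: [0.3498, 0.0935, 0.2969]
ee_rot: [3.141, -0.632, 0.177]
wrist_force: [1.0, 0.1, -0.1]
width: 0.0003
finger_force: 0.0
```

```bash
python3 - <<'E'
from r import *
o=robot.get_obs();p=o["tool_pos"];R=Ro.from_euler("xyz",o["ee_rot"]);t=p+R.apply([0,0,.199])
print(o["time"],p,o["ee_rot"],o["joint_positions"],o["wrist_force"])
d=R.inv().apply(np.array(W(-42,100,62))-t)*1000;print("tip->tab in tool mm",d)
P={n:eyes.snapshot(n) for n in("side","top")}
for n in P:
  for q in("release_tab","hood_edge","mug_tea"):
    k=models.tip_of(P[n],q)[:1]
    print(q,n,[(np.round(x["xy"],1),round(x["confidence"],2)) for x in k],"pred",proj(P[n],W(-42,103,62)),proj(P[n],W(-56,80,112)))
E
```

```text
34.75 [0.34980238 0.09346792 0.29691872] [ 3.14091356 -0.63235607  0.17686505] [ 0.08022699 -0.53373901  2.1434677   0.07183505  0.90293902  1.44822768] [ 0.95200148  0.07561106 -0.08941789]
tip->tab in tool mm [-2.04488768e+00 -1.71381087e-02  9.07339006e+01]
release_tab side [(array([269.4, 201.5]), 0.4)] pred [272.32214282 202.28483166] [269.44655437 195.10331988]
hood_edge side [(array([269.2, 192.1]), 0.59)] pred [272.32214282 202.28483166] [269.44655437 195.10331988]
mug_tea side [(array([308.9, 175.9]), 0.87)] pred [272.32214282 202.28483166] [269.44655437 195.10331988]
release_tab top [] pred [235.97396248 214.18517381] [244.12757041 215.35136174]
hood_edge top [(array([244. , 214.8]), 0.7)] pred [235.97396248 214.18517381] [244.12757041 215.35136174]
mug_tea top [(array([165.5, 164.5]), 0.97)] pred [235.97396248 214.18517381] [244.12757041 215.35136174]
```

Call:
step_arm --commands '[[[-1,0,20,0,0,0,0],[-1,0,20,0,0,0,0],[0,0,20,0,0,0,0],[0,0,15,0,0,0,0],[0,0,5,0,0,0,0],[0,0,0,0,0,0,0]]]'

```text
time: 35.9
tool_pos: [0.3938, 0.1014, 0.2297]
ee_rot: [3.141, -0.63, 0.176]
wrist_force: [-0.3, 0.5, -0.2]
width: 0.0004
finger_force: 0.0
```

Call:
step_arm --commands '[[[0,0,4,0,0,0,0],[0,0,4,0,0,0,0],[0,0,4,0,0,0,0],[0,0,4,0,0,0,0],[0,0,0,0,0,0,0]]]'

```text
time: 36.52
tool_pos: [0.4026, 0.1031, 0.2167]
ee_rot: [-3.141, -0.628, 0.176]
wrist_force: [-10.6, -0.7, 8.1]
width: 0.0004
finger_force: 5.7
```

```bash
python3 j.py | grep -E "jaw|mouth|tray"
```

```text
jaw side 0.87 clamp [3. 1.]
jaw top 0.78 clamp [ 14. -10.]
mouth top 0.71 clamp [  2. -56.]
```

Call:
step_arm --commands '[[[-2,0,1,0,0,0,0],[-2,0,2,0,0,0,0],[0,0,2,0,0,0,0],[0,0,0,0,0,0,0],[0,0,0,0,0,0,0]]]'

```text
time: 37.85
tool_pos: [0.4026, 0.1033, 0.2148]
ee_rot: [3.141, -0.633, 0.178]
wrist_force: [-40.0, -5.7, 38.4]
width: 0.0003
finger_force: 26.0
```

```bash
python3 j.py | grep -E "jaw|mouth|tray"
```

```text
jaw side 0.77 clamp [  8. -11.]
jaw top 0.8 clamp [  3. -16.]
mouth side 0.81 clamp [ 10. -60.]
mouth top 0.63 clamp [ -2. -53.]
```

The jaw is fully back. Retracting.

Call:
step_arm --commands '[[[0,0,-8,0,0,0,0],[0,0,-20,0,0,0,0],[0,0,-25,0,0,0,0],[0,0,-25,0,0,0,0],[0,0,-25,0,0,0,0],[20,0,-10,0,0,0,0],[20,0,-10,0,0,0,0],[20,0,-10,0,0,0,0],[0,0,0,0,0,0,0],[0,0,0,0,0,0,0]]]'

```text
time: 39.8
tool_pos: [0.3731, 0.0977, 0.352]
ee_rot: [3.142, -0.628, 0.176]
wrist_force: [0.7, 0.3, -1.0]
width: 0.0004
finger_force: 0.0
```

```bash
python3 j.py; python3 - <<'E'
from r import *
P={n:eyes.snapshot(n) for n in("side","top")}
# profile of the zone mouth/tray along the clamp axis at box top height, side+top views
for n in P:
  for q in("box","tray"):
    for k in models.masks_of(P[n],q)[:1]:
      ys,xs=np.where(k["mask"]);print(q,n,round(k["confidence"],2),k["xy"],k["mask"].sum(),xs.min(),xs.max(),ys.min(),ys.max())
  for y in range(-70,-20,4):
    u=np.round(proj(P[n],W(0,y,57))).astype(int);print(n,y,u,P[n]["color"][u[1],u[0]])
E
```

```text
jaw side 0.55 clamp [14. -6.]
jaw top 0.94 clamp [ 14. -11.]
trigger_pad side 0.8 clamp [ 13. 144.]
trigger_pad top 0.79 clamp [  6. 112.]
tray side 0.27 clamp [ -3. -36.]
tray top 0.34 clamp [143. 276.]
mouth side 0.64 clamp [  4. -59.]
mouth top 0.83 clamp [  3. -54.]
release_tab side 0.42 clamp [-51. 100.]
hood_edge side 0.55 clamp [-55.  86.]
hood_edge top 0.74 clamp [-61.  86.]
box side 0.56 [305.7, 247.9] 461 292 316 236 260
side -70 [302 239] [194 170 133]
side -66 [301 238] [196 172 135]
side -62 [301 237] [194 171 133]
side -58 [300 236] [175 154 120]
side -54 [300 235] [125 109  84]
side -50 [299 234] [58 50 38]
side -46 [299 233] [16 12 14]
side -42 [299 232] [16 15 16]
side -38 [298 231] [21 18 19]
side -34 [298 230] [19 18 19]
side -30 [297 229] [19 19 19]
side -26 [297 228] [12 14 11]
side -22 [297 227] [25 24 25]
box top 0.67 [305.3, 188.8] 643 289 323 175 200
top -70 [295 188] [211 167 109]
top -66 [293 188] [209 166 107]
top -62 [292 188] [211 167 109]
top -58 [290 189] [122  96  64]
top -54 [289 189] [174 170 117]
top -50 [288 189] [219 215 147]
top -46 [286 189] [208 203 141]
top -42 [285 190] [208 198 136]
top -38 [283 190] [206 200 136]
top -34 [282 190] [209 203 141]
top -30 [281 190] [208 204 142]
top -26 [279 191] [209 198 136]
top -22 [278 191] [208 199 137]
```

The top-view profile along the clamp axis shows sleeve wood up to y≈−59 and then bare plywood, with no dark drawer sticking out. The jaw is back and the trigger is up. Handing in.

```bash
python3 -c "
from bench import robot
print(robot.close_job())"
```

```text
the job is handed in; nothing more can be done
None
```

I handed the job in after about 40 s of the 72 s. In the last camera check the box was seated in the clamp with its drawer flush and the jaw had sprung fully back; the arm is clear of everything, and no verdict came back.

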